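# Pack the parrot's things into the puzzle drawer

### The arm

A 6-joint arm with a two-finger parallel gripper is mounted at the origin on the work surface. World frame = base frame: x ahead of the robot, y to its left, z up, the work surface at z = 0. Lengths are in m, angles in rad, forces in N, time in s.
With the tool pointing down it reaches from about 0.325 to 0.775 m from the base axis. Payload 5.5 kg.
Tool frame: the origin (TCP) lies midway between the tips of the shut fingers; the grasp point (between the pads) lies 19 mm behind it; z points along the fingers, y is the line along which they close (so a half turn about z gives the same grasp; the last joint's range is limited). The gripper opens to 88 mm and grips with 3 to 60 N. Pads are 20 mm wide; open, the fingers measure 115 mm over their backs; the gripper's body (75 mm by 178 mm) begins 61 mm behind the grasp point.
Start: joints at [1.047, 0.091, 1.231, -0, 1.82, -0.057], TCP at [0.27, 0.536, 0.223] pointing down, gripper open.
Joint ranges: [-2.87, 2.87], [-0.86, 2.18], [0.17, 2.46], [-1.51, 4.65], [0.06, 2.69], [-2.65, 2.65]. Speed limits (rad/s): [2.57, 2.57, 3.01, 3.14, 3.14, 3.14].

### API

Orientations are given as a unit quaternion [x, y, z, w].
In Python, from plant import arm, optics gives the robot as it stands. The module is installed in compiled form; this text tells all that it offers.
- The arm moves only by the tool jog_arm, never from a script. Its argument "increments" is a list of rows, each a list of 7 numbers: the opening, from 0 (shut) to 1 (fully open), then the shift along the tool's x, y, z in cm, then the turn, a rotation vector about the tool's x, y, z in rad. A call has 1 to 5 rows; each row shifts and turns the commanded pose from where the row before left it, along the tool's axes as they then stand; what a row does not reach is not made up. A row lasts 1/8 s, in which the tool goes at most 62.5 mm and 10.7 degrees, less where a joint would pass 70% of its speed; a pose out of reach is approached as far as the arm can. A call with a gripper value outside its range is refused whole. The fingers move at their own pace and stop on an object; "grip_force" is the grip in N (left out, the last holds). Time passes only in rows, so rows that do not move let the fingers close. It gives the time, the measured TCP pose, the force, the opening and the grip force at its end, in the units of the state.
- arm.read_state(): the state, without advancing time (a new reading comes with each control period).
- optics.grab_frame(name): name is "side" or "top" or "wrist"; returns a dict with "pixels" (384x512x3 uint8, red, green, blue), "z_map" (384x512 float32, m along the optical axis (not along the pixel's ray), 0 where there is no reading), "camera_matrix" (3x3 intrinsics, pixels), "k1" (the pictures are not rectified: a ray, as slopes to the right and down, at radius r is drawn at 1 + k1 r^2 times it, then the intrinsics apply), "rvec" (rotation vector, rad) and "tvec" (3), from world to camera coordinates, as OpenCV has them. Camera axes: x right, y down, z forward; pixel columns grow to the right and rows downward; lengths in m; the calibration is good to about 2 mm. A picture is of the moment at which its call begins.
- arm.sign_off(): hands the job in; it is judged then, once.
Trained networks look in a picture, given as the dict that the camera call returned (one of the last four; its "shot" number tells which), for a name from the list of things; names that differ only in an ending like _2 or _b are one class to them, and where a whole thing is asked for, a point or a joint stands for the part that bears it (a point fixed in the world has none). Each returns a list of dicts, best first, with "score" (0 to 1); they miss things now and then, are a little off and sometimes report something else, mostly with a low value. They report only what shows in the picture. A call takes as long as a camera call. They do not tell look-alikes from the thing itself.
- optics.boxes_of(picture, name): "point" ([row, column] in pixels, amid what is visible of it).
- optics.silhouettes(picture, name): "pixels" (384x512 bool, what is visible of it) and "point" ([row, column] in pixels, amid what is visible of it).
- optics.spot_point(picture, name): "point" ([row, column] in pixels: a listed point, or the origin of a listed thing).
The state is a dict: "t": time; "joints": joint angles; "joint_vel": joint speeds; "joint_efforts": joint torques, N m; "ee_pos": TCP position; "ee_rot": TCP orientation; "wrist_force": force on the tool from outside, world axes, zero at the start; "ft_torque": the same for the moment, N m; "width": opening from 0.0 (shut) to 1.0 (fully open); "grip_force": force on a finger pad.
Only numpy, scipy, OpenCV 4.12 (cv2) and the standard library are available. Lean on these libraries where they do the work, as an engineer would, in place of code of your own. Each camera call takes 0.05 s, during which the arm holds its last target. There are 200 camera calls.

### The job

Pack the parrot's things into the three bays of the blue drawer: the yellow ball in the bay with the yellow pad, the pine cylinder standing on end in the bay with the cork pad, and the two round steel dishes upright in the bay with the grey pad, the blue-banded one at the bottom and the green-banded one nested fully home in it. The lemon, the dark pepper mill and the square steel dish belong to the kitchen: leave them where they are.

Things in the scene. Friction and masses are not known exactly. Their poses are not given: they have to be found in the camera images.
- dish_blue: round open steel feeding dish with a blue plastic rim band, loose, upright, 40 mm high, about 90 g. Its top 14 mm is a straight collar, 66 mm outside diameter (grip here), 58 mm inside; below it a cone, 54 mm narrowing to 40 mm at the foot. Origin: centre of its underside, z up. Nests with the other round dish: upper collar rests on lower rim, origins 14 mm apart, play 2 mm.
- dish_green: round open steel feeding dish with a green plastic rim band, loose, upright, 40 mm high, about 90 g. Its top 14 mm is a straight collar, 66 mm outside diameter (grip here), 58 mm inside; below it a cone, 54 mm narrowing to 40 mm at the foot. Origin: centre of its underside, z up. Nests with the other round dish: upper collar rests on lower rim, origins 14 mm apart, play 2 mm.
- ball_center (a point): centre of the parrot's round yellow hard-plastic ball, 46 mm diameter with a small flat of about 16 mm under it so that it stands still; loose, about 50 g. This centre is 21.5 mm above what it stands on.
- pine: plain pale pine cylinder, a chew toy, 32 mm diameter, 60 mm tall, standing on end, loose, about 30 g. Origin at the centre of its underside, z up along its axis.
- pad_yellow: yellow fixed square pad, 90x90x3 mm, on the floor of one bay of the blue drawer (which bay varies). Origin: centre of its underside, 4 mm above the counter (pad top at 7 mm); z up, x and y along the drawer's walls. The drawer: a fixed open tray, three equal bays in a row along the pads' y, pad centres 98 mm apart.
- pad_cork: brown cork fixed square pad, 90x90x3 mm, on the floor of one bay of the blue drawer (which bay varies). Origin: centre of its underside, 4 mm above the counter (pad top at 7 mm); z up, x and y along the drawer's walls. Each bay is 94x94 mm inside; walls and dividers 4 mm thick, tops 22 mm above the counter.
- pad_grey: grey fixed square pad, 90x90x3 mm, on the floor of one bay of the blue drawer (which bay varies). Origin: centre of its underside, 4 mm above the counter (pad top at 7 mm); z up, x and y along the drawer's walls. The whole drawer is 102 mm (x) by 298 mm (y); a white pull sticks 10 mm out of its robot-side wall.
- lemon: the kitchen's yellow lemon, 72 mm long, 47 mm thick, pointed at both ends, lying with its length along its x axis; loose. Origin at the centre of its underside, z up. Not a toy: leave it.
- mill: the kitchen's small dark-wood pepper mill, 34 mm diameter, 67 mm tall with a brass ring and brass knob, standing; loose. Origin at the centre of its underside, z up. Leave it.
- square_dish: the kitchen's square steel dish with a green band round its rim, 66 x 66 mm at the rim, 40 mm high; loose; does not nest with the round ones. Origin at the centre of its underside, x and y along its sides, z up. Leave it.
There are look-alikes about, which are no part of the job. Leave any purple look-alike of the pine alone.

How it is judged:
By the outcome, as a careful person would: the job done as asked, in the order asked, and still so for the second after the job is handed in, with the robot touching nothing.
It also fails if it takes over 96 s, if anything falls off the work surface, if the arm or the gripper's body presses on something with over 40 N, if the wrist force passes 120 N, or if a joint passes its speed limit or range.

## Working session

There is one attempt and no reset: what is moved stays moved. The work goes in short steps, Python scripts to look and compute and a tool call to move; the robot and the scene stay as the last step left them, time stands still between calls to the robot, and variables do not carry over. Pictures are saved under pics/ and viewed, at most 14 in all, crops included, and the job is handed in when it is done.

Besides the shell and the picture viewer there is one more tool, called after "Emit:" as a command line: name --pt "numbers of a row" for each row, then --argument value for the rest. jog_arm: Moves the arm, as the interface text tells. Its arguments: {"type":"object","properties":{"increments":{"type":"array"},"grip_force":{"type":"number"}},"required":["increments"]}

```bash
mkdir -p pics; cat > h.py <<'E'
import numpy as np, cv2
from scipy.spatial.transform import Rotation as R
from plant import arm, optics
def px2w(f,row,col,z):
    "world point on plane z seen at pixel"
    K=f["camera_matrix"];d=np.array([(col-K[0,2])/K[0,0],(row-K[1,2])/K[1,1]]);u=d.copy()
    for _ in range(20): u=d/(1+f["k1"]*(u@u))
    M=cv2.Rodrigues(np.array(f["rvec"],float))[0];t=np.array(f["tvec"],float).ravel()
    o=-M.T@t;r=M.T@np.array([u[0],u[1],1.]);return o+r*(z-o[2])/r[2]
def cloud(f,mask=None):
    K=f["camera_matrix"];z=f["z_map"];m=z>0
    if mask is not None:m&=mask
    r,c=np.nonzero(m);d=np.stack([(c-K[0,2])/K[0,0],(r-K[1,2])/K[1,1]],1);u=d.copy()
    for _ in range(20): u=d/(1+f["k1"]*(u**2).sum(1,keepdims=True))
    zz=z[r,c];P=np.c_[u,np.ones(len(u))]*zz[:,None]
    M=cv2.Rodrigues(np.array(f["rvec"],float))[0];t=np.array(f["tvec"],float).ravel()
    return (P-t)@M, r, c
def save(f,name,crop=None,s=1):
    im=f["pixels"][:,:,::-1]
    if crop: im=im[crop[0]:crop[1],crop[2]:crop[3]]
    cv2.imwrite("pics/"+name,cv2.resize(im,None,fx=s,fy=s,interpolation=cv2.INTER_CUBIC))
E
cat > a.py <<'E'
from h import *
f=optics.grab_frame("top");save(f,"top0.png",s=1.5);np.save("top0.npy",f,allow_pickle=True)
g=optics.grab_frame("side");save(g,"side0.png",s=1.5)
zs=dict(dish_blue=.02,dish_green=.02,ball_center=.0215,pine=.03,pad_yellow=.007,pad_cork=.007,pad_grey=.007,lemon=.02,mill=.03,square_dish=.02)
for n,z in zs.items():
    for o in optics.silhouettes(f,n)[:4]:
        P,r,c=cloud(f,o["pixels"]);top=P[:,2]>np.percentile(P[:,2],90)-.006
        print(n,round(o["score"],2),np.round(o["point"]),"n",len(r),"bbmid",np.round((P.min(0)+P.max(0))/2,3)[:2],"zmax",P[:,2].max().round(3),"med",np.median(P,0).round(3))
s=arm.read_state();print({k:np.round(v,3) for k,v in s.items()})
E
python3 a.py
```

```text
dish_blue 0.78 [237. 272.] n 584 bbmid [ 0.425 -0.066] zmax 0.043 med [ 0.425 -0.066  0.023]
dish_green 0.98 [223. 101.] n 604 bbmid [0.457 0.359] zmax 0.046 med [0.459 0.364 0.026]
ball_center 0.71 [223. 103.] n 627 bbmid [0.459 0.366] zmax 0.046 med [0.459 0.364 0.024]
ball_center 0.59 [166. 109.] n 257 bbmid [0.592 0.339] zmax 0.048 med [0.591 0.335 0.038]
pine 0.74 [203. 154.] n 188 bbmid [0.502 0.233] zmax 0.065 med [0.502 0.227 0.06 ]
pine 0.45 [237. 274.] n 539 bbmid [ 0.427 -0.064] zmax 0.043 med [ 0.426 -0.066  0.023]
pine 0.44 [229. 159.] n 193 bbmid [0.436 0.213] zmax 0.065 med [0.436 0.208 0.059]
pad_yellow 0.96 [149. 303.] n 1215 bbmid [ 0.642 -0.141] zmax 0.024 med [ 0.644 -0.141  0.007]
pad_yellow 0.57 [239. 270.] n 546 bbmid [ 0.426 -0.064] zmax 0.043 med [ 0.425 -0.065  0.023]
pad_yellow 0.36 [226. 225.] n 336 bbmid [0.448 0.067] zmax 0.048 med [0.447 0.065 0.04 ]
pad_cork 0.81 [141. 228.] n 1234 bbmid [0.665 0.054] zmax 0.024 med [0.665 0.054 0.007]
pad_grey 0.61 [147. 265.] n 1142 bbmid [ 0.654 -0.044] zmax 0.021 med [ 0.655 -0.043  0.007]
pad_grey 0.52 [230. 161.] n 186 bbmid [0.436 0.212] zmax 0.065 med [0.436 0.208 0.059]
lemon 0.55 [228. 223.] n 391 bbmid [0.447 0.067] zmax 0.048 med [0.447 0.065 0.039]
mill 0.55 [225. 391.] n 225 bbmid [ 0.46  -0.363] zmax 0.069 med [ 0.462 -0.346  0.049]
square_dish 0.77 [233. 328.] n 715 bbmid [ 0.437 -0.197] zmax 0.044 med [ 0.436 -0.199  0.004]
{'t': np.float64(0.6), 'joints': array([ 1.047,  0.091,  1.231,  0.   ,  1.82 , -0.057]), 'joint_vel': array([-0.002,  0.001, -0.001,  0.001, -0.   , -0.001]), 'joint_efforts': array([-1.0000e-03, -4.4588e+01, -4.0629e+01,  7.0000e-02,  1.9000e-02,
        0.0000e+00]), 'ee_pos': array([0.27 , 0.536, 0.223]), 'ee_rot': array([ 0.231,  0.973,  0.   , -0.   ]), 'wrist_force': array([-0.412, -0.301, -0.237]), 'ft_torque': array([-0.007, -0.029, -0.025]), 'grip_force': np.float64(0.0), 'width': np.float64(1.006)}
```

View pics/top0.png

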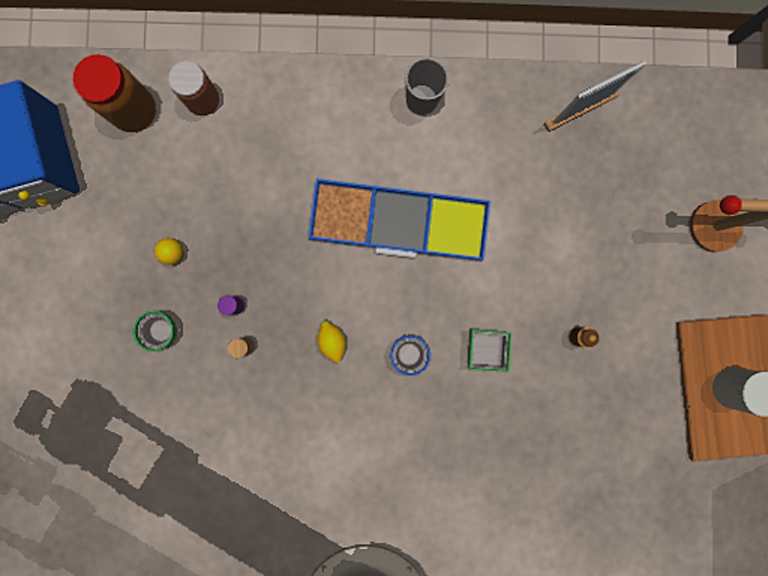

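View pics/side0.png

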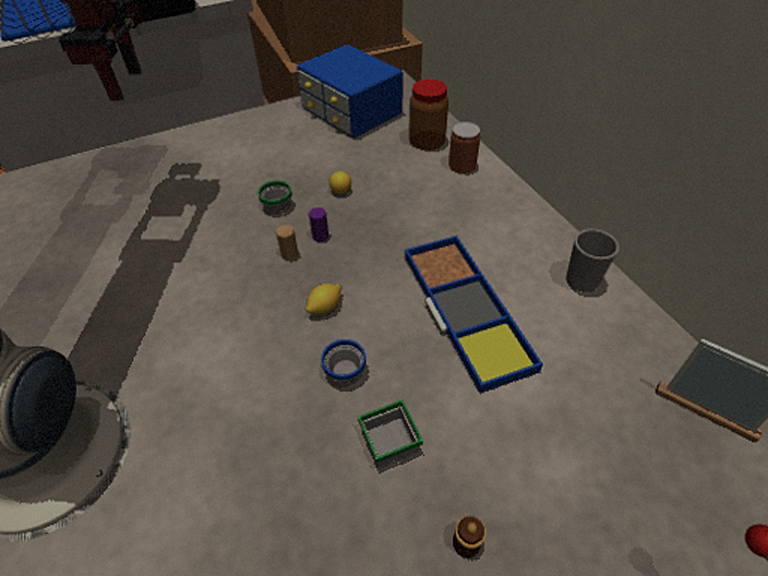

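Top view at native pixels (row, col):
- Yellow round things: the ball at (167,113) is round. The lemon at (228,222) is pointed, so it isn't the ball.
- Cylinders: pale pine at (232,158), purple look-alike at (203,153), mill at (225,390). Only the pale plain one is the pine.
- Dishes: round green-banded at (220,103), round blue-banded at (237,273), square green-banded at (233,327). The two round ones are meant.

Pads from left to right are cork, grey and yellow. Next I'll confirm in a crop and measure with both cameras.

```bash
cat > b.py <<'E'
from h import *
f=optics.grab_frame("top");g=optics.grab_frame("side")
a=f["pixels"][150:260,80:350];cv2.imwrite("pics/crop1.png",cv2.resize(a[:,:,::-1],None,fx=2.9,fy=2.9,interpolation=cv2.INTER_CUBIC))
est=dict(dish_blue=(.425,-.066),dish_green=(.457,.361),ball=(.59,.335),pine=(.436,.21))
def hsvm(F,lo,hi): return cv2.inRange(cv2.cvtColor(F["pixels"],cv2.COLOR_RGB2HSV),lo,hi)>0
col=dict(dish_blue=((100,110,40),(125,255,255)),dish_green=((55,90,30),(85,255,255)),ball=((18,130,70),(32,255,255)),pine=((5,60,90),(20,200,255)))
for nm,F in (("top",f),("side",g)):
  for n,e in est.items():
    P,r,c=cloud(F,hsvm(F,*col[n]));k=(np.hypot(*(P[:,:2]-e).T)<.05)&(P[:,2]>.008)
    P,r,c=P[k],r[k],c[k]
    M=np.zeros((384,512),np.uint8);M[r,c]=255
    hull=cv2.convexHull(np.c_[c,r].astype(np.int32))[:,0]
    if n.startswith("dish"):
        W=np.array([px2w(F,q[1],q[0],.040) for q in hull])[:,:2]
    elif n=="pine":
        t=P[:,2]>.055; W=np.array([px2w(F,b,a_,.060) for a_,b in zip(c[t],r[t])])[:,:2]
        W=cv2.convexHull(W.astype(np.float32))[:,0]
    else:
        m=hull.min(0)/2+hull.max(0)/2; print(nm,n,len(r),px2w(F,m[1],m[0],.0215).round(4), (P.min(0)).round(3),P.max(0).round(3));continue
    (x,y),rad=cv2.minEnclosingCircle(W.astype(np.float32)); print(nm,n,len(r),round(x,4),round(y,4),"r",round(rad,4),"zmax",P[:,2].max().round(3))
  for n in("pad_yellow","pad_cork","pad_grey"):
    o=optics.silhouettes(F,n)
    if o:
        m=o[0]["pixels"].astype(np.uint8);q=np.argwhere(m)[:,::-1]
        W=np.array([px2w(F,b,a_,.007) for a_,b in q])[:,:2];B=cv2.minAreaRect(W.astype(np.float32)*1000);print(nm,n,round(o[0]["score"],2),np.round(B,1) if 0 else [np.round(v,1) for v in B])
E
python3 b.py
```

```text
top dish_blue 110 0.4278 -0.0636 r 0.0325 zmax 0.044
top dish_green 151 0.461 0.3547 r 0.0338 zmax 0.044
top ball 260 [0.5934 0.3424 0.0215] [0.572 0.319 0.02 ] [0.613 0.36  0.048]
top pine 134 0.4361 0.2135 r 0.0156 zmax 0.064
top pad_yellow 0.85 [array([ 644.4, -142.1]), array([90.1, 89.5]), np.float64(84.1)]
top pad_cork 0.91 [array([664.7,  52.6]), array([92.1, 90.2]), np.float64(84.4)]
top pad_grey 0.66 [array([655.1, -44.3]), array([92.2, 95.6]), np.float64(82.4)]
side dish_blue 183 0.4275 -0.066 r 0.0349 zmax 0.044
side dish_green 105 0.4623 0.3501 r 0.0375 zmax 0.044
side ball 134 [0.597  0.3491 0.0215] [0.572 0.319 0.02 ] [0.613 0.35  0.047]
side pine 77 0.4368 0.2149 r 0.0157 zmax 0.064
side pad_yellow 0.93 [array([ 649.3, -137.2]), array([84.4, 86.8]), np.float64(84.5)]
side pad_cork 0.9 [array([668.7,  60.2]), array([84.2, 88.7]), np.float64(83.1)]
side pad_grey 0.88 [array([660.1, -40. ]), array([84.1, 87.1]), np.float64(82.6)]
```

View pics/crop1.png

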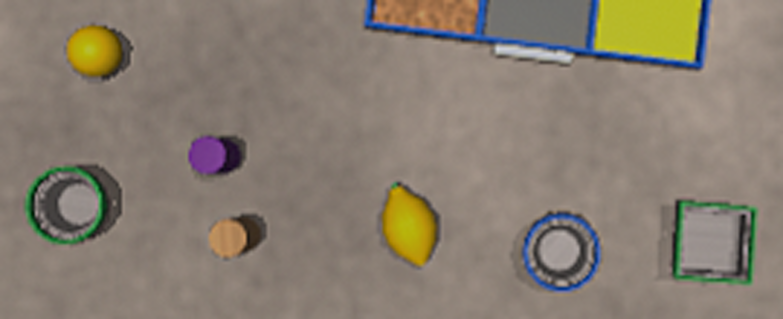

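Emit:
jog_arm --pt "0.8 0 0 0 0 0 -0.175" --pt "0.8 0 0 0 0 0 -0.175" --grip_force 15

```text
t: 1.25
ee_pos: [0.27, 0.5358, 0.2226]
ee_rot: [0.055, 0.998, -0.0, -0.0]
wrist_force: [-0.3, 0.1, 0.2]
width: 0.82
grip_force: 0.0
```

The crop confirms it: yellow round ball, pale plain pine, round green dish and round blue dish are mine. The purple cylinder, pointed lemon and square dish stay. Going to the ball.

Emit:
jog_arm --pt "0.8 -4.28 -1.97 1 0 0 0" --pt "0.8 -4.28 -1.97 1 0 0 0" --pt "0.8 -4.28 -1.97 1 0 0 0" --pt "0.8 -4.28 -1.97 1 0 0 0" --pt "0.8 -4.28 -1.97 1 0 0 0"

```text
t: 1.88
ee_pos: [0.4723, 0.4121, 0.1724]
ee_rot: [0.058, 0.998, 0.0, 0.0]
wrist_force: [-0.8, -0.2, 0.3]
width: 0.802
grip_force: 0.0
```

Emit:
jog_arm --pt "0.8 -4.28 -1.97 2 0 0 0" --pt "0.8 -4.28 -1.97 2 0 0 0" --pt "0.8 -4.28 -1.97 2 0 0 0" --pt "0.8 0 0 0 0 0 0"

```text
t: 2.38
ee_pos: [0.593, 0.3363, 0.1091]
ee_rot: [0.06, 0.998, -0.002, -0.002]
wrist_force: [0.0, 0.4, -1.1]
width: 0.798
grip_force: 0.0
```

```bash
cat > d.py <<'E'
# usage: d.py x y z [rz]  -> remaining move in tool axes (cm), from measured pose
import sys;from h import *
s=arm.read_state();M=R.from_quat(s["ee_rot"]).as_matrix()
d=np.array(list(map(float,sys.argv[1:4])))-s["ee_pos"];print("t",round(s["t"],2),"tool cm",(100*M.T@d).round(2),"ypos ang",np.degrees(np.arctan2(M[1,1],M[0,1])).round(2),"tilt",np.degrees(np.arccos(-M[2,2])).round(2),"at",s["ee_pos"].round(4))
E
cat > w.py <<'E'
import sys;from h import *
f=optics.grab_frame("wrist");save(f,sys.argv[1],s=1.4)
E
python3 w.py w1.png; python3 d.py .593 .341 .0055
```

```text
t 2.42 tool cm [-0.09  0.32 10.53] ypos ang 83.17 tilt 0.17 at [0.5921 0.3381 0.1108]
```

View pics/w1.png

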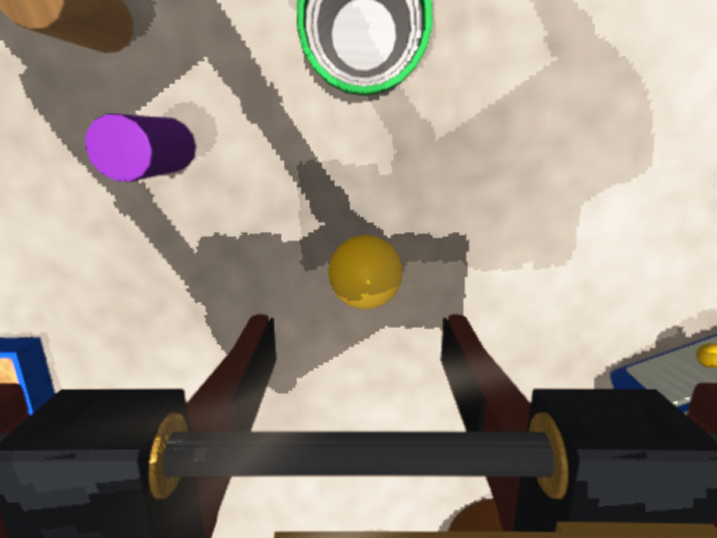

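Wrist view: the ball is at view pixel (366,272), centred between the fingers. I'll refine its position from this camera.

```bash
cat > m.py <<'E'
# measure by wrist camera: colour blob nearest to guess. m.py what x y zc
import sys;from h import *
col=dict(blue=((100,110,40),(125,255,255)),green=((55,90,30),(85,255,255)),ball=((18,130,50),(32,255,255)),pine=((5,60,90),(22,220,255)))
n,x,y,z=sys.argv[1],*map(float,sys.argv[2:5]);f=optics.grab_frame("wrist")
m=cv2.inRange(cv2.cvtColor(f["pixels"],cv2.COLOR_RGB2HSV),*col[n])>0
P,r,c=cloud(f,m);k=(np.hypot(P[:,0]-x,P[:,1]-y)<.05)&(P[:,2]>(z-.012 if n!="ball" else .01));r,c,P=r[k],c[k],P[k]
W=np.array([px2w(f,b,a,z) for a,b in zip(c,r)])[:,:2]
(cx,cy),rad=cv2.minEnclosingCircle((W*1000).astype(np.float32));print(n,len(r),"centre mm",round(cx,1),round(cy,1),"r",round(rad,1),"bb",(P.min(0)*1e3).round(),(P.max(0)*1e3).round())
E
python3 m.py ball .593 .341 .0215; python3 m.py green .461 .3545 .040; python3 d.py .593 .341 .0055
```

```text
ball 4645 centre mm 757.6 354.6 r 189.6 bb [557. 304.  14.] [612. 389. 220.]
green 1030 centre mm 459.6 355.1 r 32.6 bb [445. 323.  31.] [492. 388.  43.]
t 2.52 tool cm [-0.15  0.11 10.77] ypos ang 83.33 tilt 0.04 at [0.5914 0.34   0.1132]
```

Emit:
jog_arm --pt "0.8 -0.15 0.1 4 0 0 0" --pt "0.8 0 0 4 0 0 0" --pt "0.8 0 0 2.4 0 0 0" --pt "0.8 0 0 0.3 0 0 0" --pt "0.8 0 0 0 0 0 0"

```text
t: 3.15
ee_pos: [0.5935, 0.3414, 0.0076]
ee_rot: [0.058, 0.998, 0.001, 0.001]
wrist_force: [0.4, 0.2, 0.5]
width: 0.797
grip_force: 0.0
```

Emit:
jog_arm --pt "0.4 0 0 0 0 0 0" --pt "0.4 0 0 0 0 0 0" --pt "0.4 0 0 0 0 0 0" --pt "0.4 0 0 0 0 0 0" --grip_force 15

```text
t: 3.65
ee_pos: [0.5937, 0.3404, 0.0065]
ee_rot: [0.058, 0.998, 0.0, 0.001]
wrist_force: [0.4, -1.2, 3.2]
width: 0.513
grip_force: 15.0
```

Emit:
jog_arm --pt "0.4 0 0 -3 0 0 0" --pt "0.4 0 0 -5 0 0 0" --pt "0.4 -1.2 -5.2 0 0 0 0" --pt "0.4 -1.2 -5.2 0 0 0 0" --pt "0.4 -1.2 -5.2 0 0 0 0"

```text
t: 4.28
ee_pos: [0.6108, 0.1796, 0.0854]
ee_rot: [0.058, 0.998, -0.0, -0.0]
wrist_force: [0.4, -0.7, -0.5]
width: 0.513
grip_force: 15.0
```

Emit:
jog_arm --pt "0.4 -1.2 -5.2 0 0 0 0" --pt "0.4 -1.2 -5.2 0 0 0 0" --pt "0.4 -1.2 -5.2 0 0 0 0" --pt "0.4 -1.2 -5.2 0 0 0 0" --pt "0.4 -1.2 -5.2 0 0 0 0"

```text
t: 4.9
ee_pos: [0.64, -0.0859, 0.0854]
ee_rot: [0.058, 0.998, 0.0, -0.0]
wrist_force: [1.0, -0.1, -0.8]
width: 0.513
grip_force: 15.0
```

Emit:
jog_arm --pt "0.4 -1.1 -5.2 0 0 0 0" --pt "0.4 0 0 0 0 0 0" --pt "0.4 0 0 0 0 0 0"

```text
t: 5.28
ee_pos: [0.6448, -0.1368, 0.0852]
ee_rot: [0.059, 0.998, 0.0, -0.0]
wrist_force: [-0.1, -0.1, -0.2]
width: 0.507
grip_force: 15.0
```

```bash
python3 d.py .645 -.1415 .0135; cat > p.py <<'E'
import sys;from h import *
f=optics.grab_frame("wrist")
for n in ("pad_yellow","pad_cork","pad_grey"):
    o=optics.silhouettes(f,n)
    if o:
        q=np.argwhere(o[0]["pixels"])[:,::-1];W=np.array([px2w(f,b,a,.007) for a,b in q[::3]])[:,:2];B=cv2.minAreaRect((W*1000).astype(np.float32));print(n,round(o[0]["score"],2),[np.round(v,1) for v in B])
save(f,sys.argv[1],s=1.4)
E
python3 p.py w2.png
```

```text
t 5.28 tool cm [-0.08 -0.47  7.17] ypos ang 83.28 tilt 0.06 at [ 0.6448 -0.1368  0.0852]
pad_yellow 0.79 [array([ 637.4, -141.2]), array([90. , 75.7]), np.float64(84.0)]
pad_cork 0.92 [array([665.2,  48.1]), array([69.3, 91.3]), np.float64(84.8)]
pad_grey 0.64 [array([655. , -44.5]), array([89.4, 89.1]), np.float64(83.4)]
```

View pics/w2.png

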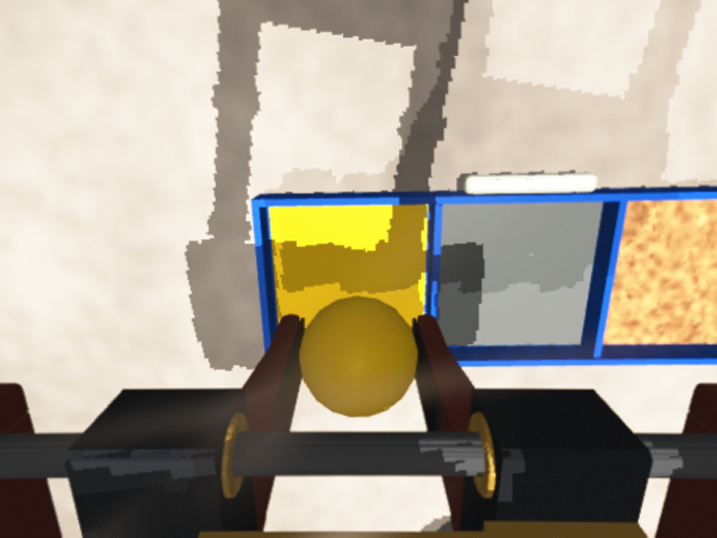

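The wrist view shows the ball held over the yellow bay, and the grey pad position agrees with the top camera to about 1 mm. Lowering it now and releasing with a narrow opening.

Emit:
jog_arm --pt "0.4 -0.1 -0.5 2.5 0 0 0" --pt "0.4 0 0 2.5 0 0 0" --pt "0.4 0 0 1.7 0 0 0" --pt "0.4 0 0 0.4 0 0 0" --pt "0.4 0 0 0 0 0 0"

```text
t: 6.1
ee_pos: [0.6459, -0.142, 0.0153]
ee_rot: [0.058, 0.998, -0.0, 0.0]
wrist_force: [0.0, -0.1, 0.1]
width: 0.513
grip_force: 15.0
```

```bash
python3 d.py .645 -.1415 .0135
```

```text
t 6.1 tool cm [0.09 0.04 0.18] ypos ang 83.33 tilt 0.05 at [ 0.6459 -0.142   0.0153]
```

Emit:
jog_arm --pt "0.4 0 0 0.15 0 0 0" --pt "0.4 0 0 0 0 0 0" --pt "0.62 0 0 0 0 0 0" --pt "0.62 0 0 0 0 0 0" --pt "0.62 0 0 0 0 0 0"

```text
t: 6.72
ee_pos: [0.6455, -0.1422, 0.0132]
ee_rot: [0.058, 0.998, -0.0, 0.0]
wrist_force: [-0.8, -0.0, -0.3]
width: 0.626
grip_force: 0.0
```

Emit:
jog_arm --pt "0.62 0 0 -2 0 0 0" --pt "0.62 0 0 -4 0 0 0" --pt "0.62 0 0 -5 0 0 0" --pt "0.7 3.1 4.1 0 0 0 0" --pt "0.7 3.1 4.1 0 0 0 0"

```text
t: 7.35
ee_pos: [0.5937, -0.053, 0.1261]
ee_rot: [0.059, 0.998, -0.0, 0.002]
wrist_force: [-0.3, 0.4, -0.4]
width: 0.702
grip_force: 0.0
```

Emit:
jog_arm --pt "0.7 3.1 4.1 0 0 0 0" --pt "0.7 3.1 4.1 0 0 0 0" --pt "0.7 3.1 4.1 0 0 0 0" --pt "0.7 3.1 4.1 0 0 0 0" --pt "0.7 3.1 4.1 0 0 0 0"

```text
t: 7.98
ee_pos: [0.4628, 0.1695, 0.1251]
ee_rot: [0.058, 0.998, 0.0, 0.001]
wrist_force: [0.6, 0.5, 0.3]
width: 0.694
grip_force: 0.0
```

Emit:
jog_arm --pt "0.7 3.2 4.2 0 0 0 0" --pt "0.7 0 0 0 0 0 0" --pt "0.7 0 0 0 0 0 0"

```text
t: 8.35
ee_pos: [0.437, 0.2134, 0.1243]
ee_rot: [0.058, 0.998, 0.0, 0.001]
wrist_force: [-0.4, -0.5, -1.1]
width: 0.7
grip_force: 0.0
```

```bash
python3 m.py pine .4365 .214 .060;python3 d.py .4365 .214 .027; cat > v.py <<'E'
import sys;from h import *
f=optics.grab_frame("top");r0,r1,c0,c1=map(int,sys.argv[2:6]);save(f,sys.argv[1],(r0,r1,c0,c1),3)
E
python3 v.py v1.png 100 260 80 340
```

```text
pine 2424 centre mm 542.3 201.0 r 127.2 bb [400. 172.  48.] [452. 257. 233.]
t 8.4 tool cm [0.09 0.09 9.7 ] ypos ang 83.27 tilt 0.08 at [0.4372 0.213  0.124 ]
```

View pics/v1.png

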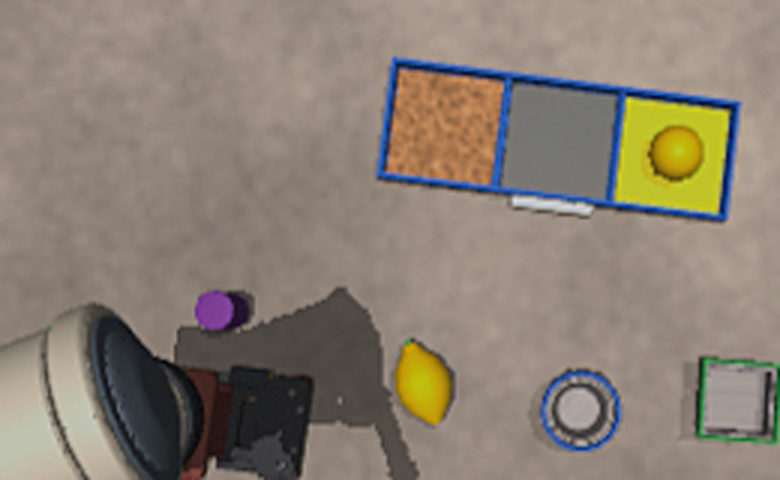

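The ball sits in the yellow bay at crop pixel (676,152). Now grasping the pine.

Emit:
jog_arm --pt "0.7 0.1 0.1 3.5 0 0 0" --pt "0.7 0 0 4 0 0 0" --pt "0.7 0 0 2.2 0 0 0" --pt "0.7 0 0 0 0 0 0"

```text
t: 8.95
ee_pos: [0.4349, 0.2131, 0.0241]
ee_rot: [0.059, 0.998, -0.001, -0.002]
wrist_force: [0.1, -0.0, -0.2]
width: 0.697
grip_force: 0.0
```

Emit:
jog_arm --pt "0.25 0 0 0 0 0 0" --pt "0.25 0 0 0 0 0 0" --pt "0.25 0 0 0 0 0 0" --pt "0.25 0 0 0 0 0 0" --grip_force 12

```text
t: 9.45
ee_pos: [0.4362, 0.2149, 0.0271]
ee_rot: [0.058, 0.998, 0.0, 0.001]
wrist_force: [-0.2, -0.3, 3.3]
width: 0.361
grip_force: 12.0
```

Emit:
jog_arm --pt "0.25 0 0 -3 0 0 0" --pt "0.25 0 0 -5 0 0 0" --pt "0.25 -4.1 -2.2 0 0 0 0" --pt "0.25 -4.1 -2.2 0 0 0 0" --pt "0.25 -4.1 -2.2 0 0 0 0"

```text
t: 10.07
ee_pos: [0.5512, 0.1342, 0.1064]
ee_rot: [0.058, 0.998, 0.0, 0.0]
wrist_force: [-0.7, 0.4, -0.2]
width: 0.362
grip_force: 12.0
```

Emit:
jog_arm --pt "0.25 -4.1 -2.3 0 0 0 0" --pt "0.25 -4.1 -2.3 0 0 0 0" --pt "0.25 -4.1 -2.2 0 0 0 0" --pt "0.25 0 0 0 0 0 0" --pt "0.25 0 0 0 0 0 0"

```text
t: 10.7
ee_pos: [0.6639, 0.0533, 0.1057]
ee_rot: [0.058, 0.998, 0.0, -0.001]
wrist_force: [-0.3, -0.0, -0.4]
width: 0.36
grip_force: 12.0
```

```bash
python3 d.py .665 .053 .0345
```

```text
t 10.7 tool cm [-0.12 -0.02  7.12] ypos ang 83.31 tilt 0.07 at [0.6639 0.0533 0.1057]
```

Emit:
jog_arm --pt "0.25 -0.1 0 3 0 0 0" --pt "0.25 0 0 3 0 0 0" --pt "0.25 0 0 0.7 0 0 0" --pt "0.25 0 0 0 0 0 0" --pt "0.25 0 0 0 0 0 0"

```text
t: 11.32
ee_pos: [0.6661, 0.0532, 0.0413]
ee_rot: [0.058, 0.998, 0.0, 0.001]
wrist_force: [-0.3, -0.3, 1.2]
width: 0.363
grip_force: 12.0
```

```bash
python3 d.py .665 .053 .0342
```

```text
t 11.32 tool cm [ 0.11 -0.04  0.71] ypos ang 83.33 tilt 0.17 at [0.6661 0.0532 0.0413]
```

Emit:
jog_arm --pt "0.25 0 0 0.3 0 0 0" --pt "0.25 0 0 0 0 0 0" --pt "0.25 0 0 0 0 0 0"

```text
t: 11.7
ee_pos: [0.6654, 0.0528, 0.0363]
ee_rot: [0.058, 0.998, 0.0, 0.0]
wrist_force: [0.3, 0.4, -0.7]
width: 0.356
grip_force: 12.0
```

Emit:
jog_arm --pt "0.25 0 0 0.15 0 0 0" --pt "0.25 0 0 0 0 0 0" --pt "0.25 0 0 0 0 0 0"

```text
t: 12.08
ee_pos: [0.6653, 0.0529, 0.0346]
ee_rot: [0.058, 0.998, -0.0, -0.0]
wrist_force: [0.0, 0.3, -0.7]
width: 0.363
grip_force: 12.0
```

Emit:
jog_arm --pt "0.25 0 0 0.05 0 0 0" --pt "0.6 0 0 0 0 0 0" --pt "0.6 0 0 0 0 0 0" --pt "0.6 0 0 -3 0 0 0" --pt "0.6 0 0 -5 0 0 0"

```text
t: 12.7
ee_pos: [0.6639, 0.0528, 0.1122]
ee_rot: [0.058, 0.998, -0.0, -0.003]
wrist_force: [0.5, -0.1, 0.4]
width: 0.6
grip_force: 0.0
```

Emit:
jog_arm --pt "1 3.7 -2.4 0 0 0 0" --pt "1 3.7 -2.4 0 0 0 0" --pt "1 3.7 -2.4 0 0 0 0" --pt "1 3.7 -2.4 0 0 0 0" --pt "1 3.7 -2.4 0 0 0 0"

```text
t: 13.32
ee_pos: [0.4664, -0.0453, 0.1144]
ee_rot: [0.058, 0.998, -0.0, 0.0]
wrist_force: [-0.1, -0.7, 0.1]
width: 0.999
grip_force: 0.0
```

Emit:
jog_arm --pt "1 3.7 -2.4 0 0 0 0" --pt "1 0 0 0 0 0 0" --pt "1 0 0 0 0 0 0" --pt "1 0 0 0 0 0 0"

```text
t: 13.82
ee_pos: [0.4288, -0.0639, 0.1142]
ee_rot: [0.058, 0.998, 0.0, 0.0]
wrist_force: [0.3, 0.3, 0.2]
width: 1.003
grip_force: 0.0
```

```bash
python3 d.py .4275 -.0645 .018; python3 m.py blue .4275 -.0645 .040; python3 w.py w3.png;python3 v.py v2.png 100 260 80 340
```

```text
t 13.82 tool cm [ 0.12 -0.07  9.62] ypos ang 83.35 tilt 0.01 at [ 0.4288 -0.0639  0.1142]
blue 1423 centre mm 505.3 -42.3 r 116.2 bb [394. -97.  30.] [459. -20. 213.]
```

View pics/w3.png

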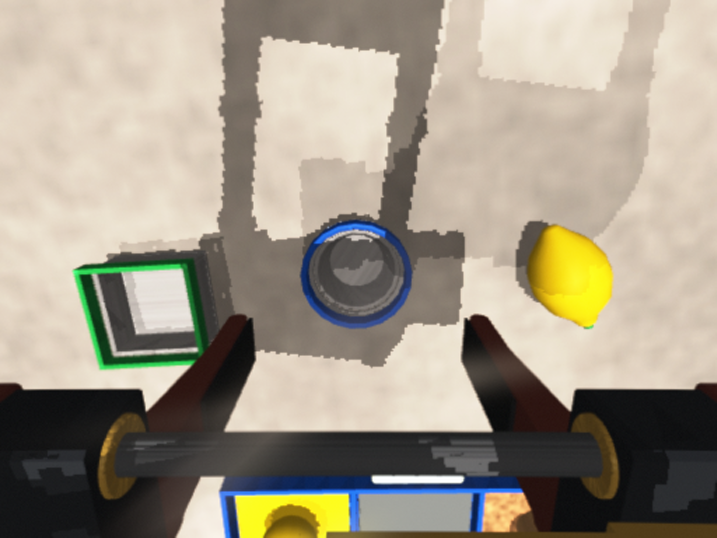

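View pics/v2.png

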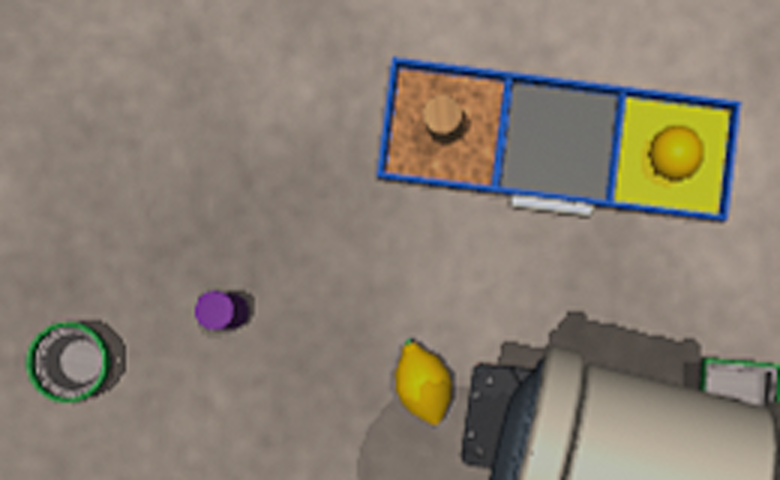

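The pine stands in the cork bay at crop pixel (443,117). The wrist view shows the blue round dish at (356,274), between the fingers. Refining its centre.

```bash
sed -i 's/(P\[:,2\]>(z/(P[:,2]<z+.012)\&(P[:,2]>(z/' m.py; python3 m.py blue .4275 -.0645 .040
```

```text
blue 1294 centre mm 425.3 -65.1 r 33.5 bb [394. -97.  30.] [459. -33.  42.]
```

Emit:
jog_arm --pt "1 0.2 -0.1 3 0 0 0" --pt "1 0 0 3.5 0 0 0" --pt "1 0 0 2.5 0 0 0" --pt "1 0 0 0.5 0 0 0" --pt "1 0 0 0 0 0 0"

```text
t: 14.65
ee_pos: [0.4262, -0.065, 0.0196]
ee_rot: [0.058, 0.998, 0.0, 0.0]
wrist_force: [0.0, 0.6, 1.2]
width: 1.003
grip_force: 0.0
```

Emit:
jog_arm --pt "1 0 0 0 0 0 0" --pt "0.65 0 0 0 0 0 0" --pt "0.65 0 0 0 0 0 0" --pt "0.65 0 0 0 0 0 0" --pt "0.65 0 0 0 0 0 0" --grip_force 15

```text
t: 15.28
ee_pos: [0.4262, -0.0651, 0.0196]
ee_rot: [0.058, 0.998, -0.0, 0.0]
wrist_force: [-0.2, 0.6, 2.8]
width: 0.755
grip_force: 15.0
```

Emit:
jog_arm --pt "0.65 0 0 -3 0 0 0" --pt "0.65 0 0 -5 0 0 0" --pt "0.65 -4.5 0.9 0 0 0 0" --pt "0.65 -4.5 0.9 0 0 0 0" --pt "0.65 -4.5 1 0 0 0 0"

```text
t: 15.9
ee_pos: [0.5646, -0.0529, 0.0989]
ee_rot: [0.058, 0.998, -0.0, -0.0]
wrist_force: [0.2, -0.3, -1.0]
width: 0.756
grip_force: 15.0
```

Emit:
jog_arm --pt "0.65 -4.5 1 0 0 0 0" --pt "0.65 -4.5 0.9 0 0 0 0" --pt "0.65 0 0 0 0 0 0" --pt "0.65 0 0 0 0 0 0"

```text
t: 16.4
ee_pos: [0.6542, -0.0446, 0.0982]
ee_rot: [0.058, 0.998, -0.0, -0.001]
wrist_force: [-1.2, -0.1, -0.9]
width: 0.762
grip_force: 15.0
```

```bash
python3 d.py .655 -.0443 .027; python3 w.py w4.png
```

```text
t 16.4 tool cm [-0.09  0.04  7.12] ypos ang 83.31 tilt 0.12 at [ 0.6542 -0.0446  0.0982]
```

View pics/w4.png

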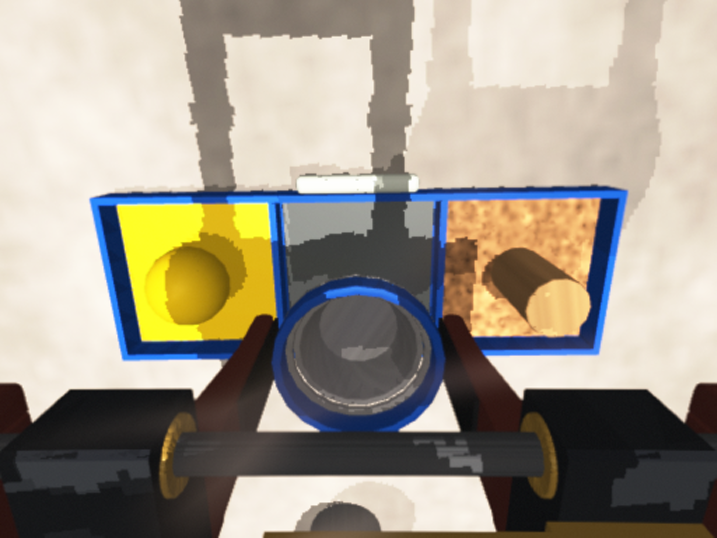

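The dish is held level over the grey bay at view pixel (360,355), with the ball and pine undisturbed. Lowering.

Emit:
jog_arm --pt "0.65 -0.1 0 3 0 0 0" --pt "0.65 0 0 2.5 0 0 0" --pt "0.65 0 0 1.2 0 0 0" --pt "0.65 0 0 0 0 0 0" --pt "0.65 0 0 0 0 0 0"

```text
t: 17.08
ee_pos: [0.6565, -0.0448, 0.034]
ee_rot: [0.058, 0.998, -0.0, 0.001]
wrist_force: [-0.5, -1.3, -0.6]
width: 0.759
grip_force: 15.0
```

```bash
python3 d.py .655 -.0443 .0268
```

```text
t 17.07 tool cm [0.16 0.04 0.72] ypos ang 83.3 tilt 0.14 at [ 0.6565 -0.0448  0.034 ]
```

Emit:
jog_arm --pt "0.65 0 0 0.4 0 0 0" --pt "0.65 0 0 0 0 0 0" --pt "0.65 0 0 0 0 0 0"

```text
t: 17.45
ee_pos: [0.656, -0.0447, 0.0283]
ee_rot: [0.058, 0.998, -0.0, 0.0]
wrist_force: [0.8, -0.6, -1.0]
width: 0.757
grip_force: 15.0
```

Emit:
jog_arm --pt "0.65 0.1 0 0.15 0 0 0" --pt "0.65 0 0 0 0 0 0" --pt "0.65 0 0 0 0 0 0"

```text
t: 17.82
ee_pos: [0.655, -0.0446, 0.0268]
ee_rot: [0.058, 0.998, -0.0, 0.0]
wrist_force: [1.0, 0.4, -0.3]
width: 0.76
grip_force: 15.0
```

Emit:
jog_arm --pt "0.9 0 0 0 0 0 0" --pt "0.9 0 0 0 0 0 0" --pt "0.9 0 0 -3 0 0 0" --pt "0.9 0 0 -6 0 0 0" --pt "1 2.6 4.1 0 0 0 0"

```text
t: 18.45
ee_pos: [0.6372, -0.0029, 0.1237]
ee_rot: [0.06, 0.998, -0.0, 0.006]
wrist_force: [0.4, 1.1, 0.5]
width: 0.971
grip_force: 0.0
```

Emit:
jog_arm --pt "1 2.7 4.2 0 0 0 0" --pt "1 2.7 4.2 0 0 0 0" --pt "1 2.7 4.2 0 0 0 0" --pt "1 2.7 4.2 0 0 0 0" --pt "1 2.7 4.2 0 0 0 0"

```text
t: 19.08
ee_pos: [0.5234, 0.2248, 0.1169]
ee_rot: [0.058, 0.998, 0.0, 0.0]
wrist_force: [0.0, -0.4, 0.3]
width: 1.003
grip_force: 0.0
```

Emit:
jog_arm --pt "1 2.7 4.2 0 0 0 0" --pt "1 2.6 4.1 0 0 0 0" --pt "1 2.6 4.1 0 0 0 0" --pt "1 0 0 0 0 0 0" --pt "1 0 0 0 0 0 0"

```text
t: 19.7
ee_pos: [0.4604, 0.3555, 0.1166]
ee_rot: [0.058, 0.998, -0.0, 0.0]
wrist_force: [0.1, 1.0, -0.4]
width: 1.001
grip_force: 0.0
```

```bash
python3 m.py green .4605 .3547 .040; python3 d.py .4605 .3547 .019; python3 w.py w5.png;python3 v.py v3.png 100 260 80 340
```

```text
green 1285 centre mm 457.7 354.9 r 33.4 bb [426. 323.  30.] [491. 387.  42.]
t 19.75 tool cm [ 0.02 -0.03  9.77] ypos ang 83.27 tilt 0.03 at [0.4607 0.355  0.1167]
```

View pics/v3.png

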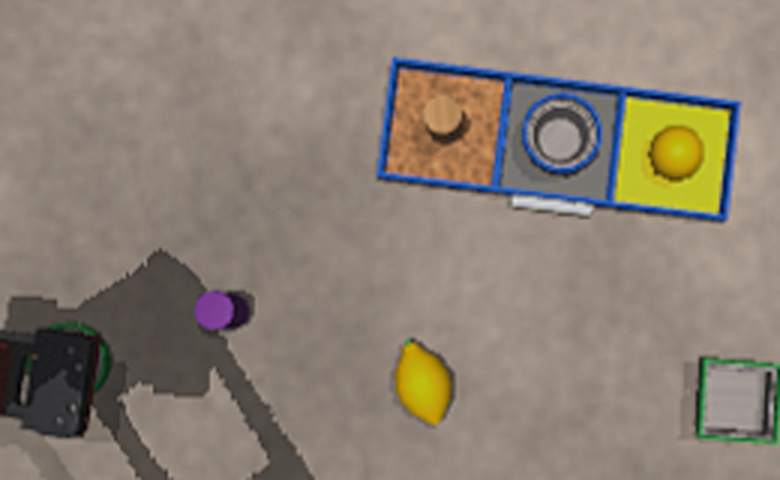

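The blue dish is upright in the grey bay at crop pixel (562,135). Grasping the green dish with the same offset.

Emit:
jog_arm --pt "1 0.15 0 3 0 0 0" --pt "1 0 0 3.5 0 0 0" --pt "1 0 0 2.7 0 0 0" --pt "1 0 0 0.5 0 0 0" --pt "1 0 0 0 0 0 0"

```text
t: 20.48
ee_pos: [0.4593, 0.3556, 0.0202]
ee_rot: [0.059, 0.998, 0.0, 0.0]
wrist_force: [-0.3, 0.2, 0.4]
width: 0.999
grip_force: 0.0
```

Emit:
jog_arm --pt "1 0 0 0 0 0 0" --pt "0.65 0 0 0 0 0 0" --pt "0.65 0 0 0 0 0 0" --pt "0.65 0 0 0 0 0 0" --pt "0.65 0 0 0 0 0 0" --grip_force 15

```text
t: 21.1
ee_pos: [0.459, 0.3561, 0.0201]
ee_rot: [0.058, 0.998, 0.0, 0.0]
wrist_force: [0.5, -0.4, 2.4]
width: 0.737
grip_force: 15.0
```

Emit:
jog_arm --pt "0.65 0 0 -4 0 0 0" --pt "0.65 0 0 -6 0 0 0" --pt "0.65 -2.6 -4.1 0 0 0 0" --pt "0.65 -2.7 -4.2 0 0 0 0" --pt "0.65 -2.7 -4.2 0 0 0 0"

```text
t: 21.72
ee_pos: [0.5239, 0.2214, 0.1194]
ee_rot: [0.058, 0.998, -0.0, -0.0]
wrist_force: [0.2, -0.2, -1.1]
width: 0.739
grip_force: 15.0
```

Emit:
jog_arm --pt "0.65 -2.7 -4.2 0 0 0 0" --pt "0.65 -2.7 -4.2 0 0 0 0" --pt "0.65 -2.7 -4.2 0 0 0 0" --pt "0.65 -2.7 -4.2 0 0 0 0" --pt "0.65 -2.7 -4.2 0 0 0 0"

```text
t: 22.35
ee_pos: [0.6336, -0.0032, 0.1191]
ee_rot: [0.058, 0.998, 0.0, -0.0]
wrist_force: [1.1, 1.1, -1.4]
width: 0.742
grip_force: 15.0
```

Emit:
jog_arm --pt "0.65 -2.6 -4.1 0 0 0 0" --pt "0.65 0 0 0 0 0 0" --pt "0.65 0 0 0 0 0 0" --pt "0.65 0 0 0 0 0 0"

```text
t: 22.85
ee_pos: [0.654, -0.0442, 0.1196]
ee_rot: [0.058, 0.998, 0.0, -0.0]
wrist_force: [-0.4, 0.2, -0.4]
width: 0.742
grip_force: 15.0
```

```bash
python3 d.py .655 -.0446 .0411; python3 m.py green .655 -.0446 .139;python3 m.py blue .655 -.0446 .047; python3 w.py w6.png
```

```text
t 22.85 tool cm [-0.11 -0.03  7.85] ypos ang 83.39 tilt 0.02 at [ 0.654  -0.0442  0.1196]
green 3301 centre mm 652.3 -44.1 r 34.2 bb [621. -77. 128.] [685. -11. 142.]
blue 742 centre mm 653.1 -44.5 r 32.7 bb [623. -77.  35.] [663. -12.  49.]
```

View pics/w6.png

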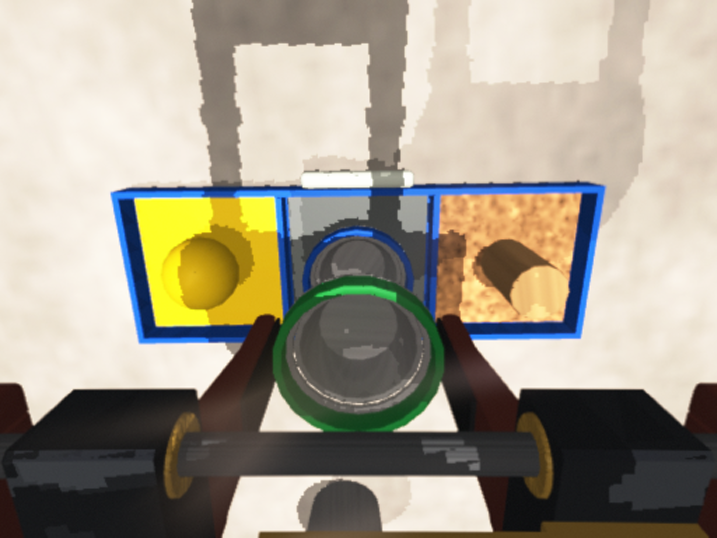

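The green dish is held over the blue one and the centres match within about 1 mm. Lowering gently.

Emit:
jog_arm --pt "0.65 -0.1 0 2.5 0 0 0" --pt "0.65 0 0 2 0 0 0" --pt "0.65 0 0 1 0 0 0" --pt "0.65 0 0 1 0 0 0" --pt "0.65 0 0 0 0 0 0"

```text
t: 23.62
ee_pos: [0.6549, -0.0456, 0.0539]
ee_rot: [0.058, 0.998, 0.0, -0.001]
wrist_force: [-0.1, -0.5, -1.2]
width: 0.744
grip_force: 15.0
```

Emit:
jog_arm --pt "0.65 0 0 0.4 0 0 0" --pt "0.65 0 0 0.4 0 0 0" --pt "0.65 0 0 0 0 0 0" --pt "0.65 0 0 0 0 0 0"

```text
t: 24.12
ee_pos: [0.6557, -0.0456, 0.0473]
ee_rot: [0.058, 0.998, -0.0, 0.001]
wrist_force: [0.4, 0.0, 1.3]
width: 0.738
grip_force: 15.8
```

Emit:
jog_arm --pt "0.65 0.05 0.1 0.2 0 0 0" --pt "0.65 0 0 0.2 0 0 0" --pt "0.65 0 0 0 0 0 0" --pt "0.65 0 0 0 0 0 0"

```text
t: 24.62
ee_pos: [0.6564, -0.0431, 0.0456]
ee_rot: [0.058, 0.998, 0.001, 0.002]
wrist_force: [-0.3, 3.9, 9.2]
width: 0.743
grip_force: 18.2
```

Contact about 4 mm short of home, so I'll check the alignment.

```bash
python3 d.py .655 -.0446 .0411; python3 m.py green .655 -.0446 .0645;python3 m.py blue .655 -.0446 .047; python3 w.py w7.png
```

```text
t 24.62 tool cm [ 0.13 -0.16  0.45] ypos ang 83.37 tilt 0.3 at [ 0.6564 -0.0431  0.0456]
green 3602 centre mm 655.0 -43.0 r 34.4 bb [623. -76.  53.] [687. -10.  68.]
blue 814 centre mm 645.6 -43.2 r 41.9 bb [623. -83.  37.] [686.  -1.  55.]
```

View pics/w7.png

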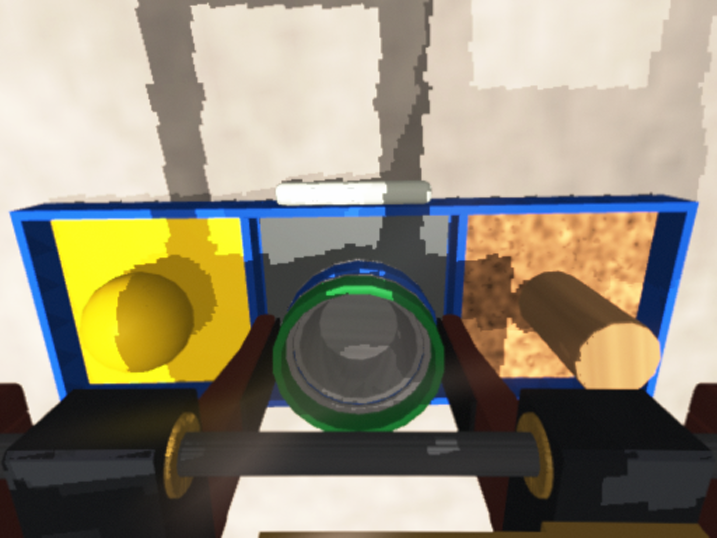

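The view shows the green dish concentric over the blue one. The fingertips, at z 45.6 mm, are landing on the blue rim at 47 mm, because I gripped low. I'll back off slightly, centre, release so the cone drops home, then verify.

Emit:
jog_arm --pt "0.65 0.1 -0.15 -0.25 0 0 0" --pt "0.65 0 0 0 0 0 0" --pt "0.65 0 0 0 0 0 0" --pt "0.65 0 0 0 0 0 0"

```text
t: 25.28
ee_pos: [0.6549, -0.0453, 0.0468]
ee_rot: [0.058, 0.998, 0.001, 0.002]
wrist_force: [1.7, 2.9, 7.3]
width: 0.743
grip_force: 17.5
```

Emit:
jog_arm --pt "0.65 0 0.05 -0.2 0 0 0" --pt "0.65 0 0 0 0 0 0" --pt "0.82 0 0 0 0 0 0" --pt "0.85 0 0 0 0 0 0" --pt "0.9 0 0 0 0 0 0"

```text
t: 25.9
ee_pos: [0.6532, -0.0456, 0.0462]
ee_rot: [0.058, 0.998, -0.0, -0.001]
wrist_force: [-0.3, 0.0, 0.6]
width: 0.894
grip_force: 0.0
```

Emit:
jog_arm --pt "0.9 0 0 -2 0 0 0" --pt "0.9 0 0 -3 0 0 0" --pt "0.9 0 0 -4 0 0 0" --pt "0.9 0 0 0 0 0 0" --pt "0.9 0 0 0 0 0 0"

```text
t: 26.52
ee_pos: [0.6538, -0.0455, 0.1374]
ee_rot: [0.058, 0.998, -0.0, 0.0]
wrist_force: [0.8, 0.6, 0.2]
width: 0.906
grip_force: 0.0
```

```bash
python3 m.py green .655 -.0446 .061; cat > k.py <<'E'
from h import *
f=optics.grab_frame("wrist")
for n,c in dict(blue=((100,110,40),(125,255,255)),green=((55,90,30),(85,255,255))).items():
    m=cv2.inRange(cv2.cvtColor(f["pixels"],cv2.COLOR_RGB2HSV),*c)>0
    P,_,_=cloud(f,m);P=P[(np.hypot(P[:,0]-.654,P[:,1]+.0446)<.04)&(P[:,2]>.028)]
    t=P[P[:,2]>np.percentile(P[:,2],40)]
    A=np.c_[t[:,:2]-t[:,:2].mean(0),np.ones(len(t))];s=np.linalg.lstsq(A,t[:,2],rcond=None)[0];print(n,len(P),"z pct",np.percentile(P[:,2],[5,50,95]).round(4),"slope",s[:2].round(3))
g=optics.grab_frame("side");save(g,"s2.png",(140,300,190,390),4)
E
python3 k.py; python3 d.py .655 -.0446 .0411
```

```text
green 1189 centre mm 654.5 -44.2 r 33.6 bb [623. -77.  49.] [688. -12.  64.]
blue 167 z pct [0.0374 0.0437 0.0488] slope [2.483 0.103]
green 1216 z pct [0.0543 0.061  0.0623] slope [-0.001 -0.001]
t 26.68 tool cm [-0.21  0.1   9.42] ypos ang 83.31 tilt 0.17 at [ 0.6531 -0.0454  0.1354]
```

View pics/s2.png

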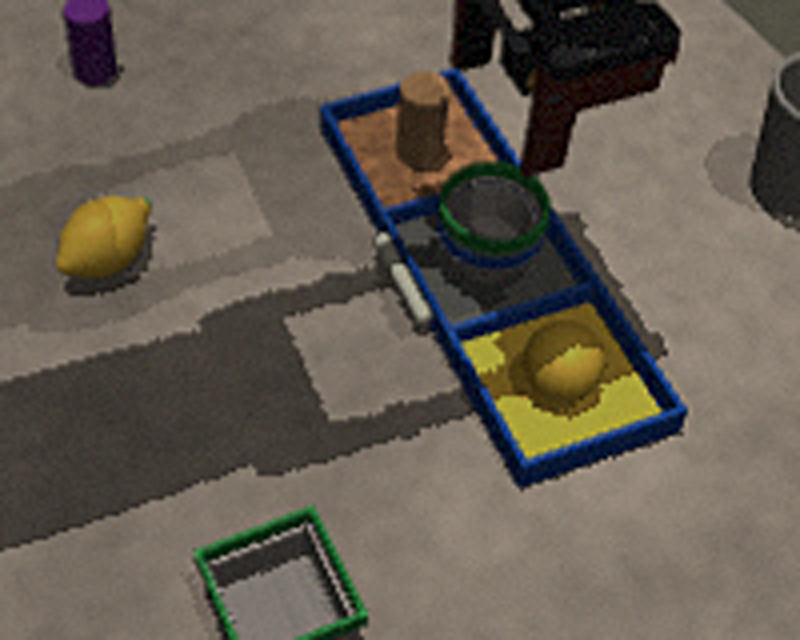

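The side crop shows the green dish level on the blue one at (495,215). Its rim height is 61 mm, exactly the nested value, with zero slope. The pine stands in the cork bay, the ball is in the yellow bay, and the gripper is clear.

```bash
python3 -c "from plant import arm;print(arm.sign_off())"
```

```text
the job is handed in; nothing more can be done
None
```

The job is handed in at about 27 s of the 96 s: the ball is on the yellow pad, the pine stands on the cork pad, and the green dish is nested home in the blue one on the grey pad; the kitchen's things and the purple look-alike were not touched.

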